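# Pin the swing screen home on the bench press

## Task

Swing the screen arm of the small printing press by its black knob fully home into the yellow fork, then lock it there: put the red-headed steel pin down through the fork and the arm's lug until its head sits flush on the fork, and let go. The pin lies flat on the table, and the slanted wooden rest is there to set it in and take it anew by its head. Leave the jars, tub, tools and tape where they are.

Things in the scene. Friction and masses are not known exactly. Their poses are not given: they have to be found in the camera images.
- pin_center (a point): Centre of the loose locking pin, 102 mm long, about 0.22 kg. x axis: from head to tip. Head: red block 28 x 28 mm across, from x = -51 to -9 mm, faces looking along y and z. Shank: steel, 14 mm diameter, x = -9 to +51 mm, last 4 mm tapered to 9 mm. Starts lying flat on a head face, z up, axis 14 mm above the table; centre of mass 7 mm inside the head.
- pin_tip (a point): Centre of the end face of the pin's shank, 51 mm from pin_center along x; same axes as pin_center.
- pin: The pin as a body (see pin_center); origin 14 mm below pin_center along its own z.
- fork_mouth (a point): Centre of the pin hole's mouth on top of the fixed yellow fork, 74 mm above the table; z up, along the hole; x, y are the press's axes. Hole 16 mm in diameter, chamfered 2 mm. The upper cheek is 56 (x) by 50 (y) mm. Seated, the pin's head rests on this face and its tip is 60 mm below the mouth, in free space.
- press: The fixed press: origin on the table under the hinge, axes as fork_mouth; board 10 mm thick. Fork: two level cheeks 12 mm thick, tops at 74 and 46 mm, open to +x, back wall at -x not above 74 mm. With the arm home its lug (12 mm thick, 48 to 60 mm above the table, hole 16.5 mm) lies between the cheeks, holes in line.
- screen_arm (a joint): Swing of the screen arm about its vertical hinge, rad: 0 = home against its stop in the fork, lug hole in line with the fork's; grows to 1.1 at most as the arm swings out, clockwise seen from above. Stays where it is left (friction about 0.12 N m).
- swing_knob (a point): Centre of the upright black round knob on the arm, 24 mm diameter, 60 to 110 mm above the table (this point 85 mm), 130 mm from the hinge axis. The arm is a bar 24 mm wide, top at 60 mm; home, it runs along the press's +y to the lug 220 mm from the hinge. A wooden screen frame (170 x 160 mm, top at 56 mm) on its +x side swings with it.
- hinge (a point): Point on the vertical hinge axis of the screen arm, 54 mm above the table; the steel hub there reaches 68 mm.
- rest_mouth (a point): Centre of the mouth of the slanted bore in the fixed wooden rest, 70 mm above the table. Axes: x level, the way the bore leads down; y across; z up. The bore, 17 mm in diameter (mouth chamfered 3 mm), goes right through, down at 45 degrees towards +x and -z. Its mouth lies in a flat 60 x 60 mm face at right angles to it.
- rest: The fixed wooden rest; origin on the table, 12 mm along x from below rest_mouth; same axes. Foot 100 x 90 mm, 8 mm thick, x = -38 to 62 mm from here. The bore is 44 mm long, with room below for the whole shank: a pin slid fully in rests with its head against the slanted face, head up the slope, and may droop a few degrees.
- jar_purple: Bystander, to be left alone: purple ink jar with blue lid, 62 mm diameter, 80 mm tall; stands at one of the three places shared with pin and rest. Origin at the centre of its underside.
- jar_yellow: Bystander, to be left alone: yellow ink jar with blue lid, 66 mm diameter, 90 mm tall. Origin at the centre of its underside.
- jar_pink: Bystander, to be left alone: pink ink jar with blue lid, 66 mm diameter, 90 mm tall. Origin at the centre of its underside.
- tub: Bystander, to be left alone: open white tub, 84 mm diameter, 85 mm tall. Origin at the centre of its underside.
- squeegee: Bystander, to be left alone: wooden squeegee with red blade, 150 mm along y, 30 mm tall. Origin at the centre of its underside.
- palette_knife: Bystander, to be left alone: spatula with green handle, 190 mm along x, flat on the table. Origin at the centre of its underside.
- tape_roll: Bystander, to be left alone: roll of blue tape lying flat, 96 mm diameter, 24 mm tall. Origin at the centre of its underside.
Things that resemble listed ones, but are neither listed nor needed, are in the scene too. Of the things that look like the pin, the middle-sized one is meant.

How it is judged (in metres and radians):
On the way:
1. the screen arm is swung fully home into the fork (value of joint screen_arm below 0.03 rad), for 0.2 s.
At the end, for the whole second after the job is handed in: The arm is home (within 0.03 rad), the pin stands in the fork and lug holes, upright within 0.08 rad and centred within 6 mm, with its head down on the fork (tip at least 56.5 of 60 mm below the mouth), at rest and released (value of joint screen_arm below 0.03 rad and horizontal distance between each of pin_tip, pin_center and fork_mouth below 0.006 m and z of pin_tip in the frame of fork_mouth below -0.0565 m and angle between the x axis of pin_center and the z axis of fork_mouth, either way round below 0.08 rad and linear speed of pin below 0.02 m/s); the robot touches nothing.
It fails at once if an ink jar or the tub moved by more than 30 mm or knocked over (distance of any of jar_purple, jar_yellow, jar_pink, tub from where it was at the start of the episode above 0.03 m or angle between any of jar_purple, jar_yellow, jar_pink, tub's own z axis and vertical above 0.6 rad).
It fails at once if the squeegee, palette knife or tape roll moved by more than 30 mm (distance of any of squeegee, palette_knife, tape_roll from where it was at the start of the episode above 0.03 m).
It also fails if it takes over 72 s, if anything falls off the work surface, if the arm or the gripper's body presses on something with over 40 N, if the wrist force passes 120 N, or if a joint passes its speed limit or range.

## Robot

A 6-joint arm with a two-finger parallel gripper is mounted at the origin on the work surface. World frame = base frame: x ahead of the robot, y to its left, z up, the work surface at z = 0. Lengths are in m, angles in degrees, forces in N, time in s.
With the tool pointing down it reaches from about 0.4 to 0.825 m from the base axis. Payload 7 kg.
Tool frame: the origin (TCP) lies midway between the tips of the shut fingers; the grasp point (between the pads) lies 19 mm behind it; z points along the fingers, y is the line along which they close (so a half turn about z gives the same grasp; the last joint's range is limited). The gripper opens to 88 mm and grips with 3 to 60 N. Pads are 19 mm wide; open, the fingers measure 130 mm over their backs; the gripper's body (78 mm by 193 mm) begins 47 mm behind the grasp point.
Start: joints at [83.486, 20.546, 0.682, 0, -70.136, -16.507], TCP at [0.264, 0.621, 0.227] pointing down, gripper open.
Joint ranges: [-176.03, 176.03], [-82.01, 121.73], [-58.28, 71.71], [-173.87, 95.51], [-174.79, -0.11], [-173.66, 173.66]. Speed limits (degrees/s): [136.94, 136.94, 172.46, 180, 180, 180].

## Interface

Orientations are given as a 3x3 rotation matrix whose columns are the frame's x, y, z axes.
In Python, from rig import robot gives the robot as it stands. Calls block until the motion is done:
- robot.goto(position, orientation): joint-space move of the TCP to a pose.
- robot.servo_line(position, ori=None, speed=0.15): straight line of the TCP; ori=None keeps the orientation; speed is the mean speed in m/s.
- robot.movej(angles): joint-space move.
- robot.move_gripper(opening): opening from 0.0 (shut) to 1.0 (fully open); the grip force is fixed at half the most; returns when the fingers have stopped.
- robot.dwell(seconds).
- robot.ik(position, orientation): joint angles nearest the present ones, or None.
- robot.grab_frame(name): name is "scene" or "top"; returns (picture, depth): 384x512x3 uint8, red, green, blue; 384x512 float32, m along the optical axis (not along the pixel's ray), 0 where there is no reading.
- robot.camera_info(name): a dict with "vfov" (degrees; the focal length in pixels is half the picture's height over the tangent of half this angle, whatever the lens; pixels are square), "cx", "cy" (the principal point, pixels), "view" (4x4, takes a point from world to camera coordinates). Camera axes: x right, y down, z forward; pixel columns grow to the right and rows downward; lengths in m; the calibration is good to about 2 mm. A picture is of the moment at which its call begins. camera_info takes no time and is no camera call.
A pose or a line that the arm cannot do raises robot.Unreachable and nothing moves.
- robot.job_done(): hands the job in; it is judged then, once.
Readings, each from a call of its own:
- robot.read_t(): time.
- robot.read_qpos(): joint angles.
- robot.read_qvel(): joint speeds.
- robot.read_effort(): joint torques, N m.
- robot.read_position(): TCP position.
- robot.read_tcp_rot(): TCP orientation.
- robot.read_force(): force on the tool from outside, world axes, zero at the start.
- robot.read_ft_torque(): the same for the moment, N m.
- robot.read_grip_width(): opening from 0.0 (shut) to 1.0 (fully open).
- robot.read_finger_force(): force on a finger pad.
Only numpy, scipy, OpenCV 4.12 (cv2) and the standard library are available. Lean on these libraries where they do the work, as an engineer would, in place of code of your own. Each camera call takes 0.05 s, during which the arm holds its last target. There are 200 camera calls.

## Working session

There is one attempt and no reset: what is moved stays moved. The work goes in short steps, each a Python script; the robot and the scene stay as the last script left them, time stands still between calls to the robot, and variables do not carry over. Pictures are saved under pics/ and viewed, at most 10 in all, crops included, and the job is handed in when it is done.

```bash
ls; mkdir -p pics; python3 - <<'E'
from rig import robot
import cv2,numpy as np
for n in("scene","top"):
    p,d=robot.grab_frame(n); np.savez(f"pics/{n}0.npz",p=p,d=d)
    cv2.imwrite(f"pics/{n}0.png",cv2.resize(p[:,:,::-1],(800,600),interpolation=cv2.INTER_CUBIC))
    c=robot.camera_info(n);print(n,c)
    print((d==0).mean())
print(robot.read_t(),robot.read_tcp_rot())
E
```

```text
pics
scene {'vfov': 46.34985364615888, 'cx': 262.14262978090704, 'cy': 197.25817999016203, 'view': array([[-0.5113019 ,  0.8592446 , -0.01640381,  0.21362594],
       [ 0.73454102,  0.42702823, -0.52734845, -0.39650351],
       [-0.44611642, -0.28168354, -0.84949074,  1.6177299 ],
       [ 0.        ,  0.        ,  0.        ,  1.        ]])}
0.0040283203125
top {'vfov': 43.98414488734156, 'cx': 254.0419717738738, 'cy': 195.32787316299263, 'view': array([[ 0.02852161, -0.99957805, -0.00549947,  0.09093072],
       [-0.98198755, -0.02699081, -0.18700787,  0.55995491],
       [ 0.18678052,  0.01073418, -0.98234302,  1.18192251],
       [ 0.        ,  0.        ,  0.        ,  1.        ]])}
0.004048665364583333
0.1 [[ 9.20318927e-01 -3.91168606e-01 -4.41441448e-04]
 [-3.91168820e-01 -9.20317779e-01 -1.46310733e-03]
 [ 1.66055242e-04  1.51920350e-03 -9.99998832e-01]]
```

View pics/scene0.png

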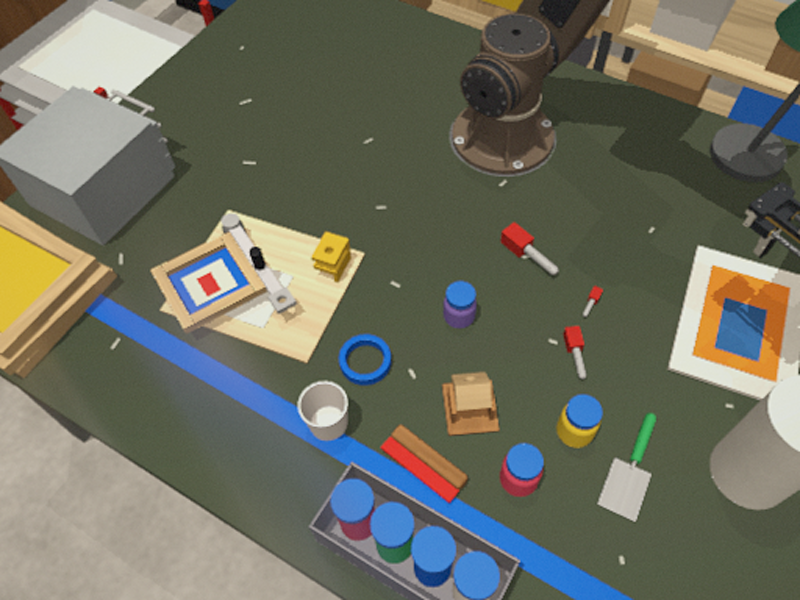

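View pics/top0.png

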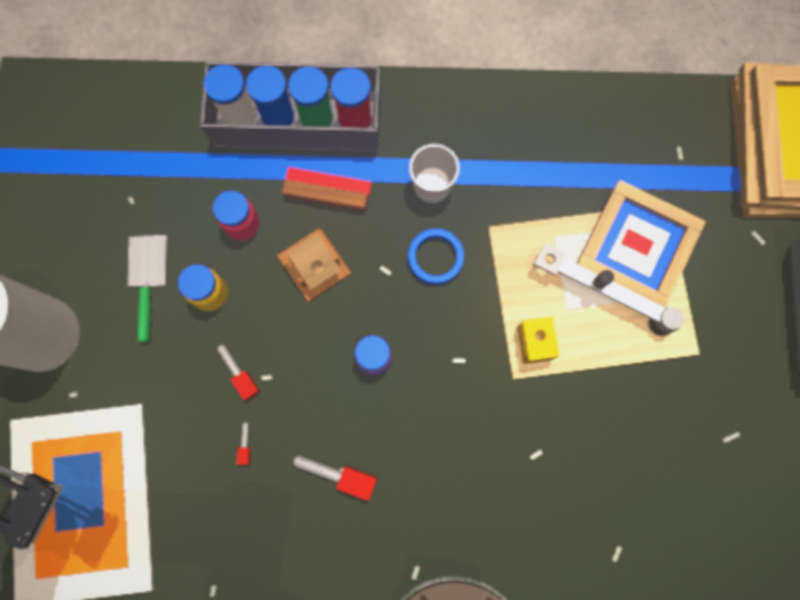

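Pin look-alikes in the top view (800x600 pixels): large at (335,478), small at (243,445), and a middle-sized one at (238,370). The middle-sized one is the one meant, at (575,350) in the scene view. The rest is at (313,263), the fork at (540,338), the hub at (668,320), the knob at (603,280) and the lug at (549,258). I'll measure these and confirm with a crop.

```bash
cat > h.py <<'E'
from rig import robot
import cv2,numpy as np
def K(n):
    c=robot.camera_info(n); return 192/np.tan(np.radians(c["vfov"]/2)),c["cx"],c["cy"],np.array(c["view"])
def plane(n,u,v,z):
    f,cx,cy,V=K(n); R,t=V[:3,:3],V[:3,3]; o=-R.T@t
    d=R.T@np.array([(u-cx)/f,(v-cy)/f,1.]); return o+d*(z-o[2])/d[2]
def cloud(n,D):
    f,cx,cy,V=K(n); v,u=np.mgrid[:384,:512]
    P=np.stack([(u-cx)/f*D,(v-cy)/f*D,D],-1)-V[:3,3]; return P@V[:3,:3]
def proj(n,p):
    f,cx,cy,V=K(n); q=V[:3,:3]@p+V[:3,3]; return np.array([f*q[0]/q[2]+cx,f*q[1]/q[2]+cy])
def blobs(m,amin=15):
    k,l,s,c=cv2.connectedComponentsWithStats(m.astype(np.uint8)); return [(l==i,s[i,4],c[i]) for i in range(1,k) if s[i,4]>=amin]
E
python3 - <<'E'
from h import *
np.set_printoptions(precision=4,suppress=True)
for n in("top","scene"):
    z=np.load(f"pics/{n}0.npz");p=z["p"];C=cloud(n,z["d"]);hsv=cv2.cvtColor(p,cv2.COLOR_RGB2HSV)
    H,S,V=hsv[...,0],hsv[...,1],hsv[...,2]
    print(n)
    for name,m in(("red",((H<6)|(H>174))&(S>180)&(V>90)),("yel",(H>20)&(H<32)&(S>190)&(V>110))):
        for b,a,c in blobs(m,20):
            q=C[b]; hz=np.percentile(q[:,2],90)
            top=b&(C[...,2]>hz-.006); vv,uu=np.nonzero(top)
            print(name,a,c,"ztop",hz,"top centroid",C[top].mean(0), cv2.minAreaRect(C[top][:,:2].astype(np.float32)*1000))
    # knob/hub/grey by depth heights near press
    X,Y,Z=C[...,0],C[...,1],C[...,2]
    for nm,m in(("knob",(V<60)&(Z>.095)&(Z<.12)),("hub",(S<60)&(Z>.063)&(Z<.073)),):
        for b,a,c in blobs(m,8): print(nm,a,c,C[b].mean(0))
z=np.load("pics/top0.npz")["p"][:,:,::-1]
crop=[z[200:320,120:260],z[140:200,170:230],z[140:250,310:450]]
r=[cv2.resize(c,(266,266*c.shape[0]//c.shape[1]),interpolation=cv2.INTER_CUBIC) for c in crop]
hm=max(i.shape[0] for i in r)
cv2.imwrite("pics/crop1.png",np.hstack([np.pad(i,((0,hm-i.shape[0]),(0,0),(0,0))) for i in r]))
E
```

```text
top
red 129 [198.2326 112.8527] ztop 0.021674522145818814 top centroid [0.7914 0.2676 0.019 ] ((790.6689453125, 261.7909240722656), (87.94215393066406, 14.331536293029785), 80.88240814208984)
red 173 [156.2254 246.4913] ztop 0.02981802188900509 top centroid [0.4197 0.3558 0.035 ] ((369.1689758300781, 239.97732543945312), (302.93060302734375, 39.3073844909668), 66.39032745361328)
red 74 [155.3108 291.3919] ztop 0.02069970270525277 top centroid [0.3053 0.3539 0.0185] ((304.7259216308594, 353.7398681640625), (22.788087844848633, 18.953411102294922), 1.6164531707763672)
red 335 [228.0507 309.1373] ztop 0.03981405265176096 top centroid [0.2667 0.1638 0.0414] ((294.1630859375, 146.64056396484375), (56.85453414916992, 111.02672576904297), 58.36274719238281)
yel 711 [505.3629  81.7201] ztop 0.06233268006968618 top centroid [ 0.8841 -0.5584  0.0672] ((607.3492431640625, -282.9634094238281), (134.1126708984375, 929.4293212890625), 44.94626235961914)
yel 43 [136.2093 187.186 ] ztop 0.06629450400909655 top centroid [0.5699 0.4109 0.0637] ((568.8217163085938, 414.1328430175781), (15.4914283752441
[... 3614 characters left out ...]
hub 34 [ 32.7941 130.7647] [ 0.6987 -0.6902  0.0682]
hub 91 [147.4286 141.2418] [ 0.5475 -0.3417  0.0684]
hub 11 [166.2727 171.1818] [ 0.6101 -0.2199  0.0686]
hub 47 [207.7872 250.5319] [0.7632 0.0363 0.0682]
hub 13 [194.4615 259.7692] [0.803  0.0203 0.0668]
hub 25 [210.88 273.36] [0.8129 0.08   0.0668]
hub 83 [470.8554 301.8916] [0.5461 0.6858 0.0677]
hub 20 [230.05 303.5 ] [0.856  0.1679 0.0687]
hub 18 [246.8333 312.5   ] [0.854  0.2164 0.0684]
hub 17 [495.5882 317.9412] [0.5557 0.7502 0.0679]
hub 37 [273.8108 328.4865] [0.8542 0.294  0.0681]
hub 16 [207.4375 328.8125] [0.9373 0.1546 0.0682]
hub 27 [302.963  345.5185] [0.8542 0.3745 0.0688]
hub 21 [322.2381 356.9524] [0.8541 0.4261 0.0677]
```

View pics/crop1.png

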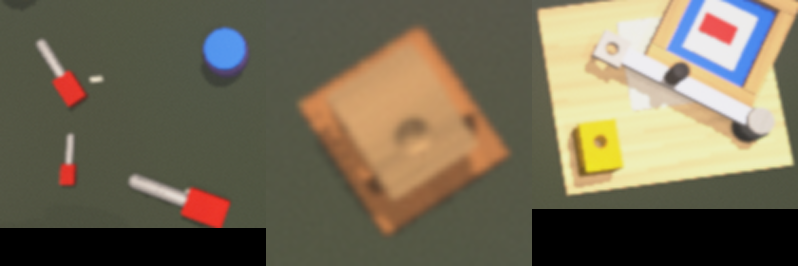

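The crop confirms it: the middle-sized pin's head top is at about 28 mm, against 20 mm for the small one and 40 mm for the large one. Next I'll refine the hole centres and the pin axis.

```bash
python3 - <<'E'
from h import *
np.set_printoptions(precision=4,suppress=True)
for n in("top","scene"):
    z=np.load(f"pics/{n}0.npz");p=z["p"];C=cloud(n,z["d"]);H,S,V=cv2.split(cv2.cvtColor(p,cv2.COLOR_RGB2HSV));X,Y,Z=[C[...,i] for i in range(3)]
    # fork hole: dark weighted centroid inside 5px of the projected guess
    g=proj(n,np.array([.505,-.126,.074])); u0,v0=np.round(g).astype(int)
    w=cv2.cvtColor(p,cv2.COLOR_RGB2GRAY).astype(float)[v0-5:v0+6,u0-5:u0+6]; w=np.clip(np.median(w)-12-w,0,None)
    vv,uu=np.mgrid[v0-5:v0+6,u0-5:u0+6]; c=((uu*w).sum()/w.sum(),(vv*w).sum()/w.sum())
    print(n,"forkhole px",c,plane(n,*c,.074)," yellow top plane centroid:",end=" ")
    m=(H>20)&(H<32)&(S>190)&(Z>.070)&(abs(X-.505)<.06)&(abs(Y+.126)<.05); v,u=np.nonzero(m)
    q=np.array([plane(n,a,b,.074)[:2] for a,b in zip(u,v)],np.float32); print(cv2.minAreaRect(q*1000))
    for nm,x,y,zr,mm in(("knob",.607,-.224,.110,(V<75)&(Z>.100)&(Z<.118)),("hub",.546,-.343,.068,(S<60)&(Z>.063)&(Z<.073))):
        m=mm&(np.hypot(X-x,Y-y)<.05); v,u=np.nonzero(m)
        if len(u): print(nm,len(u),np.mean([plane(n,a,b,zr) for a,b in zip(u,v)],0))
    r=np.hypot(X-.44,Y-.37)<.09
    red=((H<6)|(H>174))&(S>150)&r; top=red&(Z>.023)&(Z<.034); v,u=np.nonzero(top)
    q=np.array([plane(n,a,b,.028)[:2] for a,b in zip(u,v)],np.float32); print("head",len(u),cv2.minAreaRect(q*1000),q.mean(0))
    sh=(S<110)&(Z>.008)&(Z<.030)&r&(V>90); b=max(blobs(sh,5),key=lambda t:t[1])[0]; v,u=np.nonzero(b)
    s=np.array([plane(n,a,bb,.019)[:2] for a,bb in zip(u,v)],np.float32)
    L=cv2.fitLine(s,cv2.DIST_L2,0,.01,.01).ravel(); t=(s-L[2:])@L[:2]
    print("shank",len(u),s.mean(0),"dir deg",np.degrees(np.arctan2(L[1],L[0])),"ends",L[2:]+L[:2]*t.min(),L[2:]+L[:2]*t.max(), "head->shank deg",np.degrees(np.arctan2(*(s.mean(0)-q.mean(0))[::-1])))
E
```

```text
top forkhole px (np.float64(345.8811556139199), np.float64(214.02757715036114)) [ 0.5114 -0.1274  0.074 ]  yellow top plane centroid: ((504.29754638671875, -126.23646545410156), (62.824928283691406, 45.300228118896484), 9.729731559753418)
hub 167 [ 0.5468 -0.3415  0.068 ]
head 164 ((420.44384765625, 357.301025390625), (41.310028076171875, 27.68116569519043), 36.80549621582031) [0.4203 0.3571]
shank 112 [0.4625 0.3879] dir deg 36.250637 ends [0.4398 0.3713] [0.4857 0.4049] head->shank deg 36.05644
scene forkhole px (np.float64(210.18388429752065), np.float64(159.65392561983472)) [ 0.5111 -0.1268  0.074 ]  yellow top plane centroid: ((507.7349548339844, -125.5501937866211), (68.30364990234375, 51.60086441040039), 10.395059585571289)
knob 44 [ 0.6067 -0.2242  0.11  ]
hub 99 [ 0.5488 -0.3392  0.068 ]
head 126 ((422.2808837890625, 359.21209716796875), (43.28490447998047, 28.71685791015625), 35.76558303833008) [0.4223 0.3596]
shank 101 [0.4618 0.3881] dir deg 36.230434 ends [0.4362 0.3694] [0.4886 0.4078] head->shank deg 35.796345
```

```bash
cat >> h.py <<'E'
hub=np.array([.5475,-.341]); a0=np.radians(9.6)
def knob_pose(th,z,s):
    # arm angle th (0=home): direction from hub
    a=a0-th; r=np.array([-np.sin(a),np.cos(a),0]); t=np.array([r[1],-r[0],0])*s
    zz=np.array([0,0,-1.]); R=np.column_stack([np.cross(t,zz),t,zz])
    return np.array([*(hub+.130*r[:2]),z]),R
E
python3 - <<'E'
from h import *
np.set_printoptions(precision=3,suppress=True)
best=None
for s in(1,-1):
    qs=[robot.ik(*knob_pose(th,z,s)) for th,z in((.636,.2),(.636,.07),(-.03,.07))]
    print(s,qs)
    if all(q is not None for q in qs):
        m=max(abs(q[5]) for q in qs)
        if best is None or m<best[0]: best=(m,s)
s=best[1]
p,R=knob_pose(.636,.2,s); robot.goto(p,R); robot.move_gripper(.6)
p,R=knob_pose(.636,.070,s); robot.servo_line(p,R,speed=.12)
print(robot.read_t(),robot.read_force()); robot.move_gripper(0.); print(robot.read_grip_width()*88,robot.read_finger_force())
F0=robot.read_force()
for th in list(np.arange(.53,.05,-.12))+[.04,.02,.0,-.012,-.024,-.036]:
    p,R=knob_pose(th,.070,s); robot.servo_line(p,R,speed=.06 if th>.1 else .03)
    F=robot.read_force(); print(round(th,3),F,robot.read_position()[:2]-p[:2])
    if th<.05 and np.linalg.norm((F-F0)[:2])>25: break
print(robot.read_t())
E
```

```text
1 [array([ -3.109,  18.876,  -5.319,   0.   , -65.805, 156.269]), array([ -3.109,  25.489, -13.838,   0.   , -50.673, 156.269]), array([  -2.366,   18.897,  -24.741,    0.   ,  -46.362, -166.315])]
-1 [array([ -3.109,  18.876,  -5.319,   0.   , -65.805, -23.731]), array([ -3.109,  25.489, -13.838,   0.   , -50.673, -23.731]), array([ -2.366,  18.897, -24.741,   0.   , -46.362,  13.685])]
5.3167 [-0.846  0.566  0.954]
23.526588329508897 30.000382661819458
0.53 [-1.572  0.761  1.461] [-0. -0.]
0.41 [-2.145  0.538  3.155] [ 0. -0.]
0.29 [-2.015  0.019  4.358] [ 0. -0.]
0.17 [-3.117  1.364  5.248] [ 0. -0.]
0.05 [-3.796  0.977  6.164] [0. 0.]
0.04 [-3.78   0.92   6.413] [0. 0.]
0.02 [-3.561  1.835  6.421] [0. 0.]
0.0 [-4.428  1.422  6.913] [0. 0.]
-0.012 [4.374 1.587 0.874] [0.002 0.   ]
-0.024 [10.135  1.543 -5.754] [0.003 0.   ]
-0.036 [ 14.789   2.551 -10.051] [0.005 0.   ]
9.6833
```

```bash
cat >> h.py <<'E'
def tilt(ang,til,s):
    # tool z: til deg from vertical, leaning along heading ang (deg); y horizontal
    a=np.radians(ang); t=np.radians(til); h=np.array([np.cos(a),np.sin(a),0]); l=np.array([-h[1],h[0],0])*s
    z=h*np.sin(t)+np.array([0,0,-np.cos(t)]); return np.column_stack([np.cross(l,z),l,z])
pinC=np.array([.4455,.376,.014]); pinA=36.1; pdir=np.array([np.cos(np.radians(pinA)),np.sin(np.radians(pinA)),0])
fork=np.array([.511,-.127,.074])
E
python3 - <<'E'
from h import *
np.set_printoptions(precision=3,suppress=True)
robot.move_gripper(.6); p=robot.read_position(); p[2]=.2; robot.servo_line(p,speed=.2)
g=pinC-.020*pdir; g[2]=.009
for s in(1,-1):
  for til in (45,40,50):
    R=tilt(pinA,til,s); print(s,til,robot.ik(g,R),robot.ik(g-.09*R[:,2],R))
  for hd in(-30,-14,0,10,20,40): 
    R=tilt(hd,45,s); print(" fork",s,hd,robot.ik(fork+[0,0,.012],R),robot.ik(fork+[0,0,.10],R))
p,d=robot.grab_frame("top"); q,_=robot.grab_frame("scene")
a=cv2.resize(p[120:250,310:450,::-1],(400,371),interpolation=cv2.INTER_CUBIC);b=cv2.resize(q[110:240,90:230,::-1],(400,371),interpolation=cv2.INTER_CUBIC)
cv2.imwrite("pics/home.png",np.hstack([a,b]));print(robot.read_t())
E
```

```text
1 45 [  11.473   23.236  -52.388 -146.613  -32.375   78.859] None
1 40 [  21.582   17.686  -40.734 -128.669  -11.91    50.498] None
1 50 None [   6.604   10.425  -57.661 -135.114  -32.308   69.89 ]
 fork 1 -30 [ -38.942    6.131  -57.465 -160.548  -19.272   77.911] None
 fork 1 -14 None None
 fork 1 0 [-13.79    4.324 -37.967 -70.11  -10.326 -10.345] None
 fork 1 10 [-22.874   6.594 -34.997 -70.671 -24.      3.555] [ -6.461  -5.39  -38.051 -41.142 -17.73  -38.434]
 fork 1 20 [-27.524   9.521 -31.723 -67.42  -34.39   10.934] [-19.794  -1.122 -30.408 -52.206 -34.94  -12.912]
 fork 1 40 [-31.093  16.04  -23.79  -59.359 -51.034  20.866] [-28.565   7.263 -21.038 -52.774 -55.753   7.487]
-1 45 [  11.473   23.236  -52.388 -146.613  -32.375 -101.141] None
-1 40 [  21.582   17.686  -40.734 -128.669  -11.91  -129.502] None
-1 50 None [   6.604   10.425  -57.661 -135.114  -32.308 -110.11 ]
 fork -1 -30 [ -38.942    6.131  -57.465 -160.548  -19.272 -102.089] None
 fork -1 -14 None None
 fork -1 0 [-13.79    4.324 -37.967 -70.11  -10.326 169.655] None
 fork -1 10 None [ -6.461  -5.39  -38.051 -41.142 -17.73  141.566]
 fork -1 20 [ -27.524    9.521  -31.723  -67.42   -34.39  -169.066] [-19.794  -1.122 -30.408 -52.206 -34.94  167.088]
 fork -1 40 [ -31.093   16.04   -23.79   -59.359  -51.034 -159.134] [ -28.565    7.263  -21.038  -52.774  -55.753 -172.513]
11.3
```

View pics/home.png

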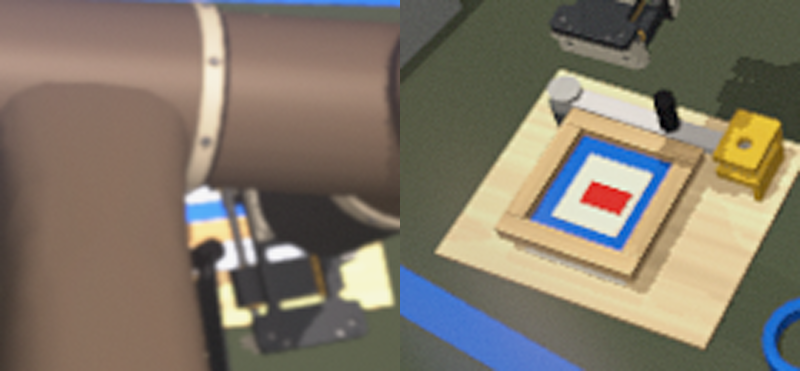

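The arm is home: in the scene view the lug lies between the fork cheeks, with the fork hole at crop (745,143). Grasping the pin at a tilt is out of reach, so I'll use the rest. I'll measure it from the first frames.

```bash
cat >> h.py <<'E'
def Rp(a,u,s):
    # tool looking along -u across the pin, tool x = -s*a
    x=-s*np.asarray(a); z=-np.asarray(u); return np.column_stack([x,np.cross(z,x),z])
E
python3 - <<'E'
from h import *
np.set_printoptions(precision=4,suppress=True)
for n in("top","scene"):
    z=np.load(f"pics/{n}0.npz");p=z["p"];C=cloud(n,z["d"]);X,Y,Z=[C[...,i] for i in range(3)]
    m0=(np.hypot(X-.66,Y-.225)<.075)
    m=m0&(Z>.05)&(Z<.088)
    q=C[m]
    for _ in range(6):
        c=np.median(q,0) if _==0 else q.mean(0); nn=np.linalg.svd(q-c)[2][2]; nn*=np.sign(nn[2]); q=C[m]; q=q[abs((q-c)@nn)<(.006 if _<3 else .003)]
    print(n,len(q),m.sum(),"centre",c,"normal",nn,"heading of +x",np.degrees(np.arctan2(-nn[1],-nn[0])))
    pl=m0&(abs((C-c)@nn)<.004)&(Z>.03); print("z range",np.percentile(Z[pl],[2,98]), C[pl].mean(0))
    g=cv2.cvtColor(p,cv2.COLOR_RGB2GRAY).astype(float); cu,cv_=proj(n,c).round().astype(int)
    w=g[cv_-14:cv_+15,cu-14:cu+15]; 
    f=m0&(Z>.004)&(Z<.013); f=max(blobs(m0&(Z>.005),30),key=lambda t:t[1])[0]; v,u=np.nonzero(f)
    print("foot",cv2.minAreaRect(np.array([plane(n,a,b,.008)[:2] for a,b in zip(u,v)],np.float32)*1000))
    k=cv2.resize(p[cv_-22:cv_+23,cu-22:cu+23,::-1],(400,400),interpolation=cv2.INTER_CUBIC)
    cv2.imwrite(f"pics/_{n}.png",k); print("crop origin",cu-22,cv_-22,"scale",400/45)
a=cv2.imread("pics/_top.png");b=cv2.imread("pics/_scene.png");cv2.imwrite("pics/rest.png",np.hstack([a,b]))
E
```

```text
top 142 638 centre [0.619  0.2412 0.0644] normal [-0.2234 -0.2419  0.9442] heading of +x 47.277140511126674
z range [0.053  0.0784] [0.6186 0.2399 0.0638]
foot ((637.0594482421875, 249.32022094726562), (101.74826049804688, 81.24555969238281), 36.88395309448242)
crop origin 181 148 scale 8.88888888888889
scene 83 534 centre [0.6378 0.2573 0.07  ] normal [ 0.0313 -0.2283  0.9731] heading of +x 97.79380288083262
z range [0.0588 0.0791] [0.6372 0.2579 0.0695]
foot ((631.0899658203125, 250.10086059570312), (117.33308410644531, 88.59413146972656), 34.549442291259766)
crop origin 280 229 scale 8.88888888888889
```

View pics/rest.png

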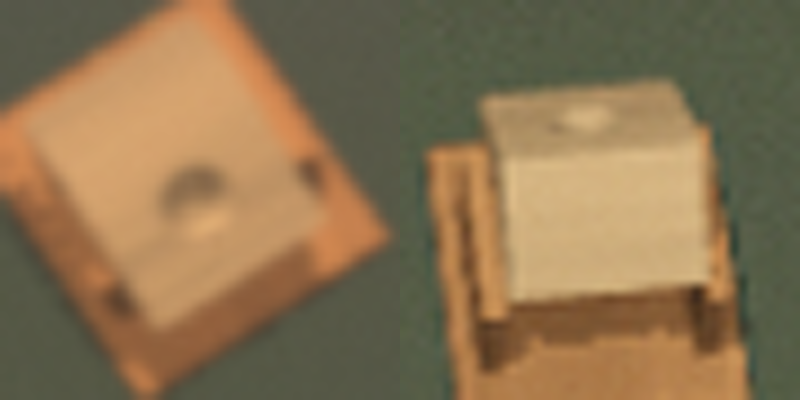

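```bash
cat >> h.py <<'E'
restA=36.
rh=np.array([np.cos(np.radians(restA)),np.sin(np.radians(restA)),0]); Z3=np.array([0,0,1.])
ra=(rh-Z3)/2**.5; ru=(rh+Z3)/2**.5
E
python3 - <<'E'
from h import *
np.set_printoptions(precision=4,suppress=True)
print(plane("top",202.5,170.4,.07),plane("scene",300.4,241.8,.07))
z=np.load("pics/top0.npz");p=z["p"];H,S,V=cv2.split(cv2.cvtColor(p,cv2.COLOR_RGB2HSV))
for n in("top","scene"):
    z=np.load(f"pics/{n}0.npz");p=z["p"];C=cloud(n,z["d"]);H,S,V=cv2.split(cv2.cvtColor(p,cv2.COLOR_RGB2HSV))
    m=(H>5)&(H<25)&(S>90)&(np.hypot(C[...,0]-.635,C[...,1]-.25)<.09); b=max(blobs(m),key=lambda t:t[1])[0]
    v,u=np.nonzero(b&(C[...,2]<.016)); print(n,cv2.minAreaRect(np.array([plane(n,a,c,.008)[:2] for a,c in zip(u,v)],np.float32)*1000))
    v,u=np.nonzero(b&(C[...,2]>.03));q=C[v,u]-[.617,.234,.07];along=q@rh
    # height profile along heading
    for k in np.arange(-.03,.06,.01):
        w=(along>k)&(along<k+.01);print(round(k+.005,3),np.round(q[w][:,2].mean()+.07,4) if w.sum()>3 else None,end="; ")
    print()
M=np.array([.617,.235,.07])
for s in(1,-1):
    g=pinC-.032*pdir; g[2]=.005; R=Rp(pdir,Z3,s)
    print(s,robot.ik(g,R))
    for d in(0,-.06): 
        c=M+ra*(.009+d); print("  place",robot.ik(c-.032*ra-.009*ru,Rp(ra,ru,s)))
for s in(1,-1):
    y=s*np.array([-rh[1],rh[0],0]); R=np.column_stack([np.cross(y,ra),y,ra])
    for d in(.019,.07,.10): print(s,"retake",robot.ik(M-ra*d,R), robot.ik(M-ra*.019+[0,0,.1],R))
E
```

```text
[0.616  0.2417 0.07  ] [0.6152 0.2396 0.07  ]
top ((635.7223510742188, 255.0233154296875), (103.79373168945312, 94.18038940429688), 36.16801834106445)
-0.025 None; -0.015 0.0521; -0.005 0.0605; 0.005 0.0646; 0.015 0.0737; 0.025 0.0814; 0.035 0.0732; 0.045 0.0658; 0.055 0.0582; Traceback (most recent call last):
  File "<stdin>", line 8, in <module>
  File "h.py", line 6, in plane
    f,cx,cy,V=K(n); R,t=V[:3,:3],V[:3,3]; o=-R.T@t
              ~^^^
  File "h.py", line 4, in K
    c=robot.camera_info(n); return 192/np.tan(np.radians(c["vfov"]/2)),c["cx"],c["cy"],np.array(c["view"])
ValueError: time passes only in moves, steps and waits
```

```bash
sed -i 's/^def K(n):/import functools\n@functools.lru_cache\ndef K(n):/' h.py; cat >> h.py <<'E'
M=np.array([.6157,.2407,.07])
def Rt(s):
    y=s*np.array([-rh[1],rh[0],0]); return np.column_stack([np.cross(y,ra),y,ra])
E
python3 - <<'E'
from h import *
np.set_printoptions(precision=1,suppress=True)
for s in(1,-1):
    g=pinC-.032*pdir; g[2]=.005; R=Rp(pdir,Z3,s)
    print(s,robot.ik(g,R))
    for d in(0,-.06): 
        c=M+ra*(.009+d); print("  place",robot.ik(c-.032*ra-.009*ru,Rp(ra,ru,s)))
    for d in(.019,.07,.10): print(s,"retake",robot.ik(M-ra*d,Rt(s)), robot.ik(M-ra*.019+[0,0,.1],Rt(s)))
    for hd in(0,-80,-9.6): 
        R=tilt(hd,0,s); print(" fork",hd,robot.ik(fork+[0,0,.02],R),robot.ik(fork+[0,0,.13],R))
E
```

```text
1 [  60.8   23.1  -29.7   -0.   -37.2 -114.7]
  place [  37.6   51.8   23.5   -1.2 -106.7  -91.5]
  place [  37.7   46.    17.1   -1.2 -106.1  -91.5]
1 retake [ 24.5  14.1 -27.  -61.3  -9.3 -20.8] None
1 retake [ 30.3   7.6 -33.6 -45.6  -5.7 -40.5] None
1 retake None None
 fork 0 [  7.4  14.  -28.    0.  -48.  -97.4] [  7.4   7.5 -19.9   0.  -62.6 -97.4]
 fork -80 None None
 fork -9.6 [   7.4   14.   -28.     0.   -48.  -107. ] [   7.4    7.5  -19.9    0.   -62.6 -107. ]
-1 [ 60.8  23.1 -29.7   0.  -37.2  65.3]
  place [  37.6   51.8   23.5   -1.2 -106.7   88.5]
  place [  37.7   46.    17.1   -1.2 -106.1   88.5]
-1 retake [ 24.5  14.1 -27.  -61.3  -9.3 159.2] None
-1 retake [ 30.3   7.6 -33.6 -45.6  -5.7 139.5] None
-1 retake None None
 fork 0 [  7.4  14.  -28.    0.  -48.   82.6] [  7.4   7.5 -19.9   0.  -62.6  82.6]
 fork -80 [  7.4  14.  -28.    0.  -48.    2.6] [  7.4   7.5 -19.9   0.  -62.6   2.6]
 fork -9.6 [  7.4  14.  -28.    0.  -48.   73. ] [  7.4   7.5 -19.9   0.  -62.6  73. ]
```

```bash
python3 - <<'E'
from h import *
np.set_printoptions(precision=3,suppress=True)
s=-1
g=pinC-.032*pdir; g[2]=.005; R=Rp(pdir,Z3,s)
robot.goto(g+[0,0,.16],R); robot.move_gripper(.62); robot.servo_line(g,speed=.12)
robot.move_gripper(0.); w=robot.read_grip_width()*88; print("w",w,robot.read_finger_force(),robot.read_t())
if abs(w-28)<4:
    F0=robot.read_force(); robot.servo_line(g+[0,0,.13],speed=.15); print("lift dF",robot.read_force()-F0,robot.read_grip_width()*88)
    off=-.032*ra-.009*ru; Rr=Rp(ra,ru,s)
    robot.goto(M-ra*(.051+.012)+off+[0,0,.05],Rr)
    robot.servo_line(M-ra*.063+off,speed=.12)
    p,d=robot.grab_frame("top"); q,_=robot.grab_frame("scene")
    a=cv2.resize(p[110:230,140:260,::-1],(400,400),interpolation=cv2.INTER_CUBIC);u,v=proj("scene",M).round().astype(int)
    b=cv2.resize(q[v-70:v+50,u-60:u+60,::-1],(400,400),interpolation=cv2.INTER_CUBIC)
    cv2.imwrite("pics/pre.png",np.hstack([a,b])); print(proj("scene",M)-[u-60,v-70])
print(robot.read_t())
E
```

```text
w 28.12999979241179 29.988707900047302 15.7
lift dF [ 0.982 -0.294 -4.143] 27.705440744299946
[59.689 70.126]
18.3167
```

View pics/pre.png

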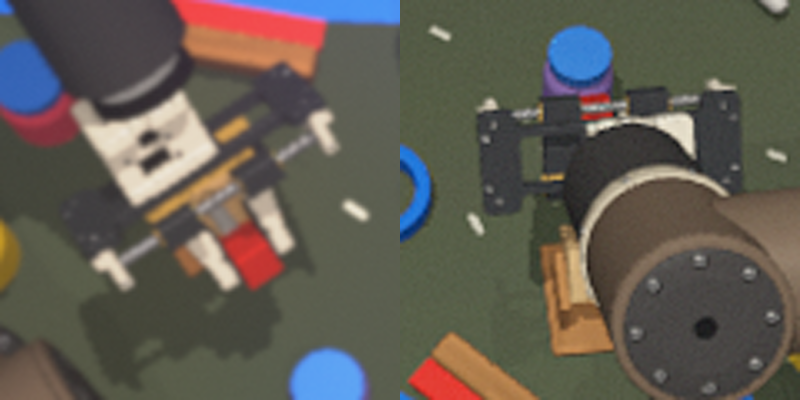

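The pin is held straight, with the shank at about (225,215) in the top crop pointing at the rest. I'll insert it now.

```bash
python3 - <<'E'
from h import *
np.set_printoptions(precision=2,suppress=True)
off=-.032*ra-.009*ru; F0=robot.read_force()
for d in(-.051,-.043,-.035,-.027,-.019,-.011,-.004,.002,.006):
    robot.servo_line(M+ra*d+off,speed=.06); F=robot.read_force()-F0
    print(d,"axial",F@ra,"u",F@ru,"lat",F@[-rh[1],rh[0],0])
    if np.linalg.norm(F)>25: break
print(robot.read_t())
E
```

```text
-0.051 axial 1.5004953354714534 u 0.6207136806736415 lat 0.038240164800532155
-0.043 axial 1.5578306991707673 u 0.8030677523305619 lat -0.2176977012265606
-0.035 axial 0.7979084540751479 u 0.9398690315085668 lat 0.8449538928295809
-0.027 axial 1.0465540644617843 u 0.7300561506893376 lat -0.008023249066633282
-0.019 axial 0.5299711471893779 u 0.9981968996119844 lat 0.1586935486356204
-0.011 axial 1.247641152286075 u 0.10021730005634193 lat -0.17181833126675058
-0.004 axial 1.1611608803053388 u 1.3888659666821488 lat 0.21144619017523997
0.002 axial 1.2239053027976552 u 0.5515007302516556 lat 0.46204379443675686
0.006 axial 1.0682496524963412 u 1.6895853175362063 lat -0.7138626960583374
20.85
```

```bash
cat >> h.py <<'E'
def Rg(a,u,s,dl):
    dl=np.radians(dl); z=np.cos(dl)*a-np.sin(dl)*u; y=s*np.cross(u,a); return np.column_stack([np.cross(y,z),y,z])
E
python3 - <<'E'
from h import *
np.set_printoptions(precision=1,suppress=True)
robot.move_gripper(.5); robot.servo_line(robot.read_position()+ru*.10,speed=.2)
robot.movej(robot.read_qpos()+[-35,-15,0,0,0,0]); robot.dwell(.1)
for n in("top","scene"):
    p,d=robot.grab_frame(n); np.savez(f"pics/{n}1.npz",p=p,d=d)
    u,v=proj(n,M).round().astype(int); cv2.imwrite(f"pics/_{n}1.png",cv2.resize(p[v-35:v+35,u-35:u+35,::-1],(400,400),interpolation=cv2.INTER_CUBIC)); print(n,u-35,v-35)
cv2.imwrite("pics/inrest.png",np.hstack([cv2.imread(f"pics/_{n}1.png") for n in("top","scene")]))
ex=np.array([np.cos(np.radians(9.6)),np.sin(np.radians(9.6)),0])
for dl in(20,25,30,35):
  for s in(1,-1):
    R=Rg(ra,ru,s,dl); t=M+ra*.009-.020*ra-.004*ru
    print(dl,s,[robot.ik(t-ra*k,R) for k in(0,.035,.07)])
    R=Rg(-Z3,ex,s,dl); print("   fork",[robot.ik(fork+[0,0,k],R) for k in(.011,.08,.14)])
print(robot.read_t())
E
```

```text
top 168 136
scene 266 207
20 1 [array([ 38.9,  16.1, -37.1,   6. , -11.9, -98.5]), array([ 39.1,  12. , -38.2,   5.1, -14.9, -97.8]), array([ 39.3,   7.8, -39.1,   4.5, -18.3, -97.3])]
   fork [array([  7.9,  26. , -14.4,   0.6, -69.5, -88.6]), array([  7.9,  22. , -10.4,   0.6, -77.5, -88.5]), array([  7.9,  19.3,  -6.2,   0.6, -84.5, -88.4])]
20 -1 [array([ 38.9,  16.1, -37.1,   6. , -11.9,  81.5]), array([ 39.1,  12. , -38.2,   5.1, -14.9,  82.2]), array([ 39.3,   7.8, -39.1,   4.5, -18.3,  82.7])]
   fork [array([  7.9,  26. , -14.4,   0.6, -69.5,  91.4]), array([  7.9,  22. , -10.4,   0.6, -77.5,  91.5]), array([  7.9,  19.3,  -6.2,   0.6, -84.5,  91.6])]
25 1 [array([ 38.8,  17.3, -31.5,   2.7, -21.2, -95.1]), array([ 39. ,  13.4, -32.9,   2.5, -23.8, -95.1]), array([ 39.1,   9.4, -34. ,   2.4, -26.7, -95.1])]
   fork [array([  7.9,  29.1, -11.1,   0.7, -74.9, -88.7]), array([  7.9,  25.2,  -7.3,   0.7, -82.5, -88.6]), array([  7.9,  22.4,  -3.2,   0.7, -89.4, -88.5])]
25 -1 [array([ 38.8,  17.3, -31.5,   2.7, -21.2,  84.9]), array([ 39. ,  13.4, -32.9,   2.5, -23.8,  84.9]), a
[... 805 characters left out ...]
rray([  8. ,  25.5,  -0.4,   0.8, -94.1,  91.4])]
35 1 [array([ 38.5,  20.9, -22. ,   0.7, -37.1, -93.1]), array([ 38.6,  17.2, -23.6,   0.7, -39.2, -93.2]), array([ 38.8,  13.6, -25. ,   0.7, -41.5, -93.3])]
   fork [array([  8.1,  35.3,  -4.6,   0.9, -85.1, -88.8]), array([  8.1,  31.4,  -1.4,   0.9, -92.2, -88.7]), array([  8.1,  28.6,   2.3,   0.9, -98.6, -88.6])]
35 -1 [array([ 38.5,  20.9, -22. ,   0.7, -37.1,  86.9]), array([ 38.6,  17.2, -23.6,   0.7, -39.2,  86.8]), array([ 38.8,  13.6, -25. ,   0.7, -41.5,  86.7])]
   fork [array([  8.1,  35.3,  -4.6,   0.9, -85.1,  91.2]), array([  8.1,  31.4,  -1.4,   0.9, -92.2,  91.3]), array([  8.1,  28.6,   2.3,   0.9, -98.6,  91.4])]
23.9583
```

View pics/inrest.png

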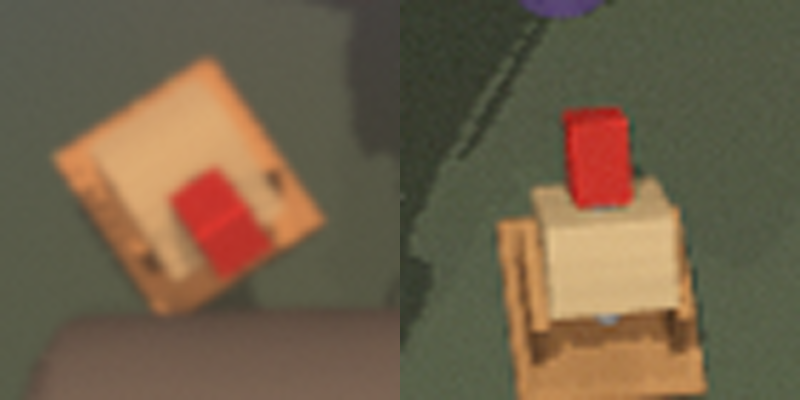

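The pin sits in the rest with its head up the slope: head at about (222,222) in the top crop and (598,155) in the scene crop, with a sliver of steel showing. I'll measure its droop next.

```bash
python3 - <<'E'
from h import *
np.set_printoptions(precision=4,suppress=True)
for n in("top","scene"):
    z=np.load(f"pics/{n}1.npz");p=z["p"];C=cloud(n,z["d"]);H,S,V=cv2.split(cv2.cvtColor(p,cv2.COLOR_RGB2HSV))
    e0=M-ra*.03
    m=((H<6)|(H>174))&(S>150)&(np.linalg.norm(C-e0,axis=2)<.05)
    m=cv2.erode(m.astype(np.uint8),np.ones((3,3)))>0
    q=C[m]-M; A,U,L=q@ra,q@ru,q@[-rh[1],rh[0],0]
    f=(U>.008)&(A>-.045)
    for _ in range(3):
        k=np.polyfit(A[f],U[f],1); f=f&(abs(U-np.polyval(k,A))<.003)
    print(n,f.sum(),"U vs A slope deg",np.degrees(np.arctan(k[0])),"U at A=-.021",np.polyval(k,-.021),"L mean",L.mean(),"A range",np.percentile(A,[2,98]), "L slope",np.degrees(np.arctan(np.polyfit(A[f],L[f],1)[0])))
    e=(A<-.03)&~f; 
    if e.sum()>5: print("end face A",np.median(A[e]))
    # head extreme by silhouette: project predicted corners of head for slope 0 to compare
E
```

```text
top 50 U vs A slope deg 0.6351208798528273 U at A=-.021 0.010355688594644603 L mean 0.000455638348314451 A range [-0.0453 -0.0113] L slope 1.7329608903570712
end face A -0.042028496456693196
scene 104 U vs A slope deg 1.7275544142111001 U at A=-.021 0.011582690605181457 L mean -0.0013949732946273836 A range [-0.043  -0.0071] L slope -0.7331950955786177
end face A -0.04233672979001095
```

```bash
cat >> h.py <<'E'
dr=np.radians(1.3); ra2=np.cos(dr)*ra+np.sin(dr)*ru; ru2=np.cos(dr)*ru-np.sin(dr)*ra
ex=np.array([np.cos(np.radians(9.6)),np.sin(np.radians(9.6)),0])
S2,DL=-1,30
def fork_tcp(h,xy=(0,0)): # pin tip h above the mouth
    return np.array([fork[0]+xy[0],fork[1]+xy[1],fork[2]+h+.051+.020])-.004*ex
E
python3 - <<'E'
from h import *
np.set_printoptions(precision=3,suppress=True)
R=Rg(ra2,ru2,S2,DL); t=M-.011*ra-.007*ru
robot.goto(t-R[:,2]*.10,R); robot.move_gripper(.6); F0=robot.read_force()
robot.servo_line(t,speed=.1); print("dF",robot.read_force()-F0)
robot.move_gripper(0.); print("w",robot.read_grip_width()*88,robot.read_finger_force(),robot.read_force()-F0)
for k in(.01,.03,.05,.075):
    robot.servo_line(t-ra*k,speed=.08); print(k,robot.read_force()-F0,robot.read_grip_width()*88)
robot.servo_line(robot.read_position()+[0,0,.04],speed=.15)
Rf=Rg(-Z3,ex,S2,DL)
robot.goto(fork_tcp(.05),Rf); robot.servo_line(fork_tcp(.012),speed=.1)
for n in("top","scene"):
    p,d=robot.grab_frame(n); np.savez(f"pics/{n}2.npz",p=p,d=d)
    u,v=proj(n,fork+[0,0,.03]).round().astype(int); cv2.imwrite(f"pics/_{n}2.png",cv2.resize(p[v-35:v+35,u-35:u+35,::-1],(400,400),interpolation=cv2.INTER_CUBIC)); print(n,u-35,v-35)
cv2.imwrite("pics/atfork.png",np.hstack([cv2.imread(f"pics/_{n}2.png") for n in("top","scene")]))
print(robot.read_t())
E
```

```text
dF [ 1.275  0.088 -0.445]
w 27.72156027897363 29.999781847000122 [ 1.115 -0.625  3.282]
0.01 [ 1.842  1.391 -0.769] 27.730446795847623
0.03 [-0.166  0.948 -1.885] 27.937967466274053
0.05 [ 1.062  0.421 -1.683] 27.917509987748822
0.075 [ 0.444  1.072 -2.027] 27.97975544841159
top 313 177
scene 174 119
31.4583
```

View pics/atfork.png

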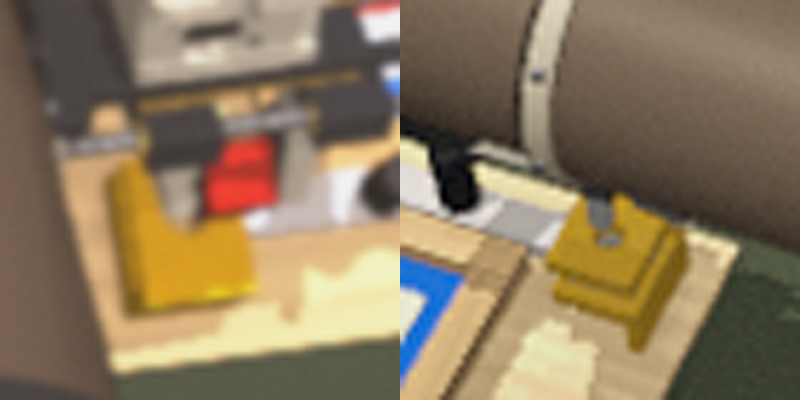

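```bash
python3 - <<'E'
from h import *
np.set_printoptions(precision=2,suppress=True)
for h in(0,.012,.03): print(h,proj("scene",fork+[0,0,h]))
for d in(np.array([.01,0,0]),np.array([0,.01,0])): print("jac per 10mm",proj("scene",fork+d)-proj("scene",fork))
z=np.load("pics/scene2.npz");p=z["p"];C=cloud("scene",z["d"]);H,S,V=cv2.split(cv2.cvtColor(p,cv2.COLOR_RGB2HSV))
for v in range(150,166): print(v,"S",S[v,203:217],"V",V[v,203:217],"Z",np.round(C[v,203:217,2]*1000).astype(int))
E
```

```text
0 [210.14 159.6 ]
0.012 [209.69 157.22]
0.03 [208.99 153.58]
jac per 10mm [-1.86  2.3 ]
jac per 10mm [2.73 1.33]
150 S [62 65 82 67 82 68 77 75 82 78 72 84 80 75] V [86 75 62 57 53 64 60 58 62 62 67 67 67 71] Z [461 464 466 471 470 473 475 477 478 479 480 481 483 483]
151 S [52 50 45 29 38 82 74 67 88 79 67 81 84 72] V [79 86 73 52 53 50 52 57 55 55 57 60 61 67] Z [460 456 452 447 464 465 467 469 474 475 476 475 479 479]
152 S [ 77  78 110  11  36   6   6  60 119 124  85  50  86  75] V [153 140  88  45  42  40  41  38  60  76  60  51  59  58] Z [205 220 217 214 217 221 217 460 466 469 472 474 474 478]
153 S [ 61  65 125 139   4  19  10  23 185 188 185 141  38  64] V [238 229 177  97  62  55  51  33 106 148 123  83  54  60] Z [ 12   9   8 201 212 217 218 213 209  75 464 466 470 469]
154 S [ 66  87 183 139   5  13   9  53 184 203 205 176  45  19] V [231 219 194 161 103  96  89  72 147 198 189 154  68  54] Z [  9  10  81  77 112 112 111 210 207  74  70  71 234 465]
155 S [ 77 146 210 159   5  14  16  31 146 204 206 198 152  98] V [214 188 189 170 103 112 111 107 150 191 191 179 139 109]
[... 1088 characters left out ...]
0 56 59 76 73 81 72]
162 S [197 207 202 197 202 197 170 159 172 214 199 198 194 200] V [173 175 173 173 172 167 159 146 156 166 177 179 184 185] Z [75 76 70 76 75 73 79 53 74 77 74 73 73 72]
163 S [205 198 196 208 197 203 204 204 201 200 205 201 202 197] V [173 175 174 172 175 172 176 176 176 176 174 174 172 173] Z [74 75 80 74 71 74 77 72 73 73 74 76 75 74]
164 S [197 197 204 201 203 202 207 196 203 201 202 206 202 207] V [176 177 174 174 175 173 171 174 173 174 173 172 172 159] Z [75 76 77 75 75 72 76 79 74 78 74 74 74 73]
165 S [197 203 195 206 201 199 195 196 200 200 199 197 201 207] V [168 170 175 172 174 174 173 174 173 173 174 176 170 144] Z [72 72 80 75 76 76 78 71 75 76 74 81 75 74]
```

The pin is upright. Its tip, at about (598,224) in the crop, is roughly 2 mm off towards +x from the hole at (608,238). I'll correct that and go down while watching the force.

```bash
python3 - <<'E'
from h import *
np.set_printoptions(precision=2,suppress=True)
c=np.array([-.002,.001]); robot.servo_line(fork_tcp(.012,c),speed=.05); robot.dwell(.2); F0=robot.read_force()
for h in np.arange(.006,-.0545,-.004):
    robot.servo_line(fork_tcp(h,c),speed=.04); F=robot.read_force()-F0; print(round(h,3),F,robot.read_ft_torque(),c*1000)
    if F[2]>15 or np.linalg.norm(F)>25: print("stop");break
    c=c+np.clip(F[:2]/3,-1,1)*.0004*(np.abs(F[:2])>2)   # yield to side force
print(robot.read_t(),robot.read_position()-fork_tcp(h,c))
E
```

```text
0.006 [-0.21 -0.38  0.55] [ 0.27 -1.94  0.06] [-2.  1.]
0.002 [ 0.17  0.22 -0.37] [ 0.26 -2.02 -0.  ] [-2.  1.]
-0.002 [ 0.49  0.43 -0.58] [ 0.22 -1.93  0.03] [-2.  1.]
-0.006 [ 0.78 -0.65 -0.24] [ 0.02 -1.91  0.08] [-2.  1.]
-0.01 [-0.9  -0.72 -0.83] [-0.08 -1.82  0.17] [-2.  1.]
-0.014 [-0.84 -1.08 -2.02] [-0.24 -1.8   0.21] [-2.  1.]
-0.018 [-0.38 -1.47 -1.19] [-0.23 -1.87  0.21] [-2.  1.]
-0.022 [-0.08 -1.3  -0.81] [-0.23 -1.84  0.21] [-2.  1.]
-0.026 [-0.66 -0.73  0.24] [-0.18 -1.96  0.22] [-2.  1.]
-0.03 [-1.59 -1.45 -0.62] [-0.06 -1.98  0.21] [-2.  1.]
-0.034 [-0.24 -2.01 -0.8 ] [-0.2  -1.85  0.23] [-2.  1.]
-0.038 [-0.19 -1.03 -0.42] [ 0.02 -1.8   0.1 ] [-2.    0.73]
-0.042 [-0.57 -0.11 -0.99] [ 0.07 -1.76  0.09] [-2.    0.73]
-0.046 [-0.07 -0.73  0.19] [ 0.08 -1.88  0.05] [-2.    0.73]
-0.05 [-0.49 -0.46  0.88] [ 0.25 -1.87  0.05] [-2.    0.73]
-0.054 [ 0.52 -0.63  0.34] [ 0.27 -2.02  0.02] [-2.    0.73]
35.9583 [ 0.  0. -0.]
```

```bash
python3 - <<'E'
from h import *
np.set_printoptions(precision=2,suppress=True)
c=np.array([-.002,.0007]); F0=robot.read_force()
for h in np.arange(-.055,-.0625,-.001):
    robot.servo_line(fork_tcp(h,c),speed=.03); F=robot.read_force()-F0; print(round(h,3),F)
    if F[2]>5: break
robot.move_gripper(.55); R=robot.read_tcp_rot(); robot.servo_line(robot.read_position()-R[:,2]*.12,speed=.15)
robot.movej(robot.read_qpos()+[40,-10,0,0,0,0]); robot.dwell(.2)
for n in("top","scene"):
    p,d=robot.grab_frame(n); np.savez(f"pics/{n}3.npz",p=p,d=d)
    u,v=proj(n,fork+[0,0,.02]).round().astype(int); cv2.imwrite(f"pics/_{n}3.png",cv2.resize(p[v-35:v+35,u-35:u+35,::-1],(400,400),interpolation=cv2.INTER_CUBIC))
    C=cloud(n,d);H,S,V=cv2.split(cv2.cvtColor(p,cv2.COLOR_RGB2HSV))
    m=((H<6)|(H>174))&(S>150)&(np.hypot(C[...,0]-.51,C[...,1]+.127)<.05)&(C[...,2]>.07); print(n,"head z max (want .116)",np.percentile(C[m][:,2],[50,90]),C[m&(C[...,2]>.108)].mean(0))
cv2.imwrite("pics/end.png",np.hstack([cv2.imread(f"pics/_{n}3.png") for n in("top","scene")]))
print(robot.read_t(),robot.read_position())
E
```

```text
-0.055 [0.34 1.78 0.02]
-0.056 [-0.01  0.59 -0.49]
-0.057 [-0.97  1.02 -0.22]
-0.058 [ 0.7   1.16 -0.27]
-0.059 [0.93 1.03 0.62]
-0.06 [-0.28  1.74  7.38]
top head z max (want .116) [0.12 0.12] [ 0.51 -0.12  0.12]
scene head z max (want .116) [0.11 0.12] [ 0.51 -0.12  0.12]
40.8167 [0.5  0.27 0.28]
```

View pics/end.png

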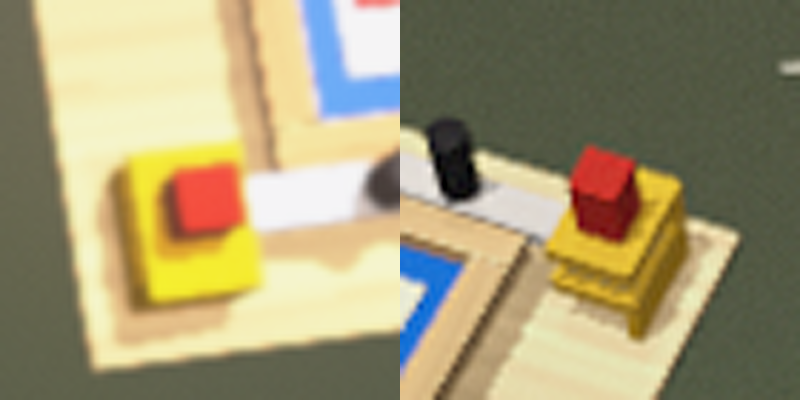

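The pin's head (205,200 in the top crop, 605,195 in the scene crop) sits flush on the fork, the arm is home and the gripper is clear. Handing in.

```bash
python3 -c "
from rig import robot
print(robot.job_done())"
```

```text
the job is handed in; nothing more can be done
None
```

The screen arm is home and the pin is locked through the fork and lug with its head flush and released; I handed the job in at about 41 s, but the hand-in call gave no verdict.

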